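Tip the parts case over and push it up to the stop rail

ROBOT

A 6-joint arm with a two-finger parallel gripper is mounted at the origin on the work surface. World frame = base frame: x ahead of the robot, y to its left, z up, the work surface at z = 0. Lengths are in m, angles in rad, forces in N, time in s.
With the tool pointing down it reaches from about 0.35 to 0.975 m from the base axis. Payload 4.9 kg.
Tool frame: the origin (TCP) lies at the very end of the fingers, on their centre line; the grasp point (between the pads) lies 19 mm behind it; x points along the fingers, y is the direction in which the jaws open and shut, and the axes are right-handed (so a half turn about x gives the same grasp; the last joint's range is limited). The gripper opens to 85 mm and grips with 20 to 120 N. Pads are 22 mm wide; open, the fingers measure 114 mm over their backs; the gripper's body (76 mm by 85 mm) begins 54 mm behind the grasp point. The pads swing forward as they close: fully open they stand 13 mm farther back than shut.
Start: joints at [1.038, 0.053, 1.613, -0, 1.476, -0.119], TCP at [0.251, 0.572, 0.231] pointing down, gripper open.
Joint ranges: [-3.01, 3.01], [-1.01, 2.22], [0.06, 2.58], [-1.02, 4.17], [0.09, 2.62], [-3.14, 3.14]. Speed limits (rad/s): [2.57, 2.57, 3.14, 3.14, 3.14, 3.14].

INTERFACE

Orientations are given as a rotation vector (axis times angle).
In Python, from plant import bot, snapshot, get_calibration, spotter gives the robot as it stands.
- The arm moves only by the tool move_arm, never from a script. Its arguments are lists of equal length, an entry for each row: "jaw": the finger opening in m, from 0 to 0.0854; "travel": the shift along the tool's x, y, z in m, a list of three; "yaw": the turn about the tool's x in degrees. In form: {"jaw": [jaw, ...], "travel": [[dx, dy, dz], ...], "yaw": [yaw, ...]}. A call has 1 to 10 rows; each row is the pose to reach, as a shift and turn from the pose commanded when the call began, along the tool's axes at that moment; what a row does not reach only later rows make up. A row lasts 1/10 s, in which the tool goes at most 50 mm and 8.59 degrees, less where a joint would pass 70% of its speed; a pose out of reach is approached as far as the arm can. A call with a gripper value outside its range is refused whole. The fingers move at their own pace and stop on an object; the grip force is fixed at half the most. Time passes only in rows, so rows that repeat a pose let the fingers close. It gives the time, the measured TCP pose, the force and the opening at its end, in the units of the state.
- bot.read_state(): the state, without advancing time (a new reading comes with each control period).
- snapshot(name): name is "scene" or "top" or "wrist"; returns the picture (420x560x3 uint8, red, green, blue); there is no depth.
- get_calibration(name): a dict with "fx", "fy", "cx", "cy" (pixels), "T" (4x4, takes a point from camera to world coordinates). Camera axes: x right, y down, z forward; pixel columns grow to the right and rows downward; lengths in m; the calibration is good to about 2 mm. A picture is of the moment at which its call begins: read the wrist's pose just before it. get_calibration takes no time and is no camera call; for the wrist camera it gives the pose at the moment of the call.
- bot.sign_off(): hands the job in, once; it reports no verdict.
Trained networks look in the newest picture that a camera, given by its name, has taken for a name from the list of things; names that differ only in an ending like _2 or _b are one class to them, and where a whole thing is asked for, a point or a joint stands for the part that bears it (a point fixed in the world has none). Each returns a list of dicts, best first, with "score" (0 to 1); they miss things now and then, are a little off and sometimes report something else, mostly with a low value. They report only what shows in the picture. A call takes as long as a camera call. They do not tell look-alikes from the thing itself.
- spotter.boxes_of(camera, thing): "point" ([column, row] in pixels, amid what is visible of it).
The state is a dict: "clock": time; "q": joint angles; "qvel": joint speeds; "tau": joint torques, N m; "tool_pos": TCP position; "tcp_rot": TCP orientation; "contact_force": force on the tool from outside, world axes, zero at the start; "torque": the same for the moment, N m; "gripper_width": opening from 0.0 (shut) to 1.0 (fully open).
Only numpy, scipy, OpenCV 4.12 (cv2) and the standard library are available. Lean on these libraries where they do the work, as an engineer would, in place of code of your own. Each camera call takes 0.05 s, during which the arm holds its last target. There are 200 camera calls.

TASK

The small parts case is standing on its end on the black work mat. Push it over towards the mat's metal stop rail so that it lies flat on its back with its lid up, then push it along the mat until its leading end sits flush against the rail. Use pushes only - do not lift or carry the case - and leave the jar, the can, the phone and the screwdriver where they are.

Things in the scene. Friction and masses are not known exactly. Their poses are not given: they have to be found in the camera images.
- case: Closed parts case, one rigid piece, grey plastic with a cloudy clear lid in a white frame. 40 mm thick (x) by 84 mm wide (y) by 130 mm tall (z), 0.2 to 0.42 kg. Starts standing on its 40 x 84 mm end on the mat. Origin: centre of that end. z runs along the height (up at the start), +x out of the plain back (towards the stop rail, within 0.25 rad), -x out of the lid (away from the rail).
- case_mid (a point): Middle of the case and its mass centre, 65 mm along z from its origin. Height 68 mm standing, 23 mm lying flat on the mat. Lying on its back, the case's x points down and its z towards the rail; it then slides on the mat with a push of some 2 to 5 N.
- case_heel (a point): Middle of the case's lower back edge, 20 mm along x from its origin. Pushed high on the lid, the case tips on this edge, passes balance at about 0.3 rad and falls on its back, ending some 30 to 70 mm short of the rail. The edge stays at mat height standing, tipping and lying.
- case_corner_l (a point): A corner of the case at the back of its top end: 20, 42, 130 mm along x, y, z from the case's origin. When the case lies on its back this is one lower corner of its leading end.
- case_corner_r (a point): The other such corner: 20, -42, 130 mm from the case's origin.
- mat: Black rubber work mat fixed to the bench, 300 mm (its x) by 240 mm (its y), 3 mm thick. Origin: centre of its underside, on the bench. A fixed aluminium stop rail, 200 mm long along y, 13 mm wide, 15 mm above the mat, runs along its far (+x) edge.
- stop (a point): Middle of the stop rail's face that looks at the case, at mat level: 135 mm along x from the mat's centre, 3 mm above the bench. Axes as the mat's: x points into the rail, y along it. The case stands upright some 210 mm before it (case centre to rail face).
- jar: Small round jar with steel cap, 44 mm across, 42 mm tall, loose on the bench beside the mat. Origin: centre of its underside. Leave alone.
- can: Small white can with a paper label, 38 mm across, 62 mm tall, loose on the bench beside the mat. Origin: centre of its underside. Leave alone.
- phone: Phone lying on the bench beside the mat, 150 x 72 x 9 mm, long along its x. Origin: centre of its underside. Leave alone.
- screwdriver: Screwdriver lying on the bench beside the mat, 150 mm long along its x. Leave alone.
Not all that is in view belongs to the job. Of the things like the case, leave any that is red; of the rest the smaller one is meant.

How it is judged:
On the way:
1. the case has been tipped over and lies flat on its back on the mat, lid up (angle between case's own x axis and vertical above 3.05 rad and height (world z) of case_mid below 0.031 m), for 0.2 s.
At the end, for the whole second after the job is handed in: The case lies flat on its back on the mat, lid up, at rest, with both corners of its leading end within 5 mm of the stop rail's face and its middle within 65 mm of the rail's middle along the rail (all of step 1 and x of case_corner_l in the frame of stop between -0.005 and 0.004 m and x of case_corner_r in the frame of stop between -0.005 and 0.004 m and y of case_mid in the frame of stop between -0.065 and 0.065 m and linear speed of case below 0.01 m/s and angular speed of case below 0.1 rad/s); the robot touches nothing.
It fails at once if the case is lifted, carried or tipped the wrong way (its lower back edge rises more than 15 mm off the mat) (height (world z) of case_heel above 0.018 m).
It fails at once if the jar is moved more than 15 mm (distance of jar from where it was at the start of the episode above 0.015 m).
It fails at once if the can is moved more than 15 mm (distance of can from where it was at the start of the episode above 0.015 m).
It fails at once if the phone is moved more than 15 mm (distance of phone from where it was at the start of the episode above 0.015 m).
It fails at once if the screwdriver is moved more than 15 mm (distance of screwdriver from where it was at the start of the episode above 0.015 m).
It also fails if it takes over 42 s, if anything falls off the work surface, if the arm or the gripper's body presses on something with over 40 N, if the wrist force passes 120 N, or if a joint passes its speed limit or range.

## Working session

There is one attempt and no reset: what is moved stays moved. The work goes in short steps, Python scripts to look and compute and a tool call to move; the robot and the scene stay as the last step left them, time stands still between calls to the robot, and variables do not carry over. Pictures are saved under pics/ and viewed, about 8 in all and at most 12, crops included, and the job is handed in when it is done.

Besides the shell and the picture viewer there is one more tool, called after "Emit:" as name([rows], argument=value, ...), one row to a line, values as JSON. move_arm: Moves the arm, as the interface text tells. Its arguments: {"type":"object","properties":{"jaw":{"type":"array"},"travel":{"type":"array"},"yaw":{"type":"array"}},"required":["jaw","travel","yaw"]}

```bash
mkdir -p pics; cat > h.py <<'E'
import numpy as np, cv2
from plant import bot, snapshot, get_calibration, spotter
def ray(cam,px):
    c=get_calibration(cam);T=np.array(c["T"])
    d=T[:3,:3]@np.array([(px[0]-c["cx"])/c["fx"],(px[1]-c["cy"])/c["fy"],1]);return T[:3,3],d
def at_z(cam,px,z):
    o,d=ray(cam,px);return (o+d*(z-o[2])/d[2]).round(4)
def proj(cam,p):
    c=get_calibration(cam);T=np.linalg.inv(np.array(c["T"]));q=T[:3,:3]@np.array(p)+T[:3,3]
    return np.array([c["fx"]*q[0]/q[2]+c["cx"],c["fy"]*q[1]/q[2]+c["cy"]]).round(1)
def save(cam,name,crop=None,s=1):
    im=snapshot(cam)[:,:,::-1]
    if crop: im=im[crop[1]:crop[3],crop[0]:crop[2]]
    cv2.imwrite("pics/"+name,cv2.resize(im,None,fx=s,fy=s,interpolation=cv2.INTER_CUBIC));return im
E
python3 - <<'E'
from h import *
a=save("scene","a1.png");b=save("top","b1.png")
for c in("scene","top"):
    T=np.array(get_calibration(c)["T"]);print(c,T.round(3).tolist())
    for t in("case","mat","jar","can","phone","screwdriver"):
        print(c,t,[(np.round(r["point"]).tolist(),round(r["score"],2)) for r in spotter.boxes_of(c,t)][:4])
print(bot.read_state())
E
```

```text
scene [[-0.36, 0.73, -0.582, 1.233], [0.933, 0.279, -0.227, 0.304], [-0.003, -0.624, -0.781, 1.08], [0.0, 0.0, 0.0, 1.0]]
scene case [([231.0, 125.0], 0.84), ([125.0, 210.0], 0.84), ([251.0, 196.0], 0.68)]
scene mat [([251.0, 240.0], 0.93)]
scene jar [([248.0, 237.0], 0.66), ([324.0, 259.0], 0.61)]
scene can [([177.0, 250.0], 0.88)]
scene phone [([326.0, 225.0], 0.73)]
scene screwdriver [([185.0, 203.0], 0.56)]
top [[-0.002, -0.989, 0.149, 0.374], [-1.0, 0.003, 0.011, 0.003], [-0.011, -0.149, -0.989, 1.021], [0.0, 0.0, 0.0, 1.0]]
top case [([453.0, 148.0], 0.77), ([330.0, 230.0], 0.69)]
top mat [([309.0, 202.0], 0.73)]
top jar [([225.0, 194.0], 0.75)]
top can [([370.0, 140.0], 0.52)]
top phone [([235.0, 246.0], 0.94)]
top screwdriver []
{'clock': 0.7, 'q': array([ 1.03797464e+00,  5.26789063e-02,  1.61286415e+00,  1.03117067e-05,
        1.47598872e+00, -1.18966890e-01]), 'qvel': array([ 0.00114876, -0.00013256, -0.0007275 ,  0.00089951,  0.00183243,
       -0.00028938]), 'tau': array([ 1.26033838e-04, -3.93544185e+01, -3.70373654e+01, -2.30185724e-04,
        2.58983700e-04,  5.14953584e-06]), 'tool_pos': array([0.25131669, 0.57224575, 0.23133811]), 'tcp_rot': array([ 0.32466913,  1.54630082, -0.32457281]), 'contact_force': array([ 0.74534186, -0.32349944,  0.73436146]), 'torque': array([ 0.00401905,  0.00107366, -0.01096667]), 'gripper_width': 1.0004142889174483}
```

View pics/a1.png

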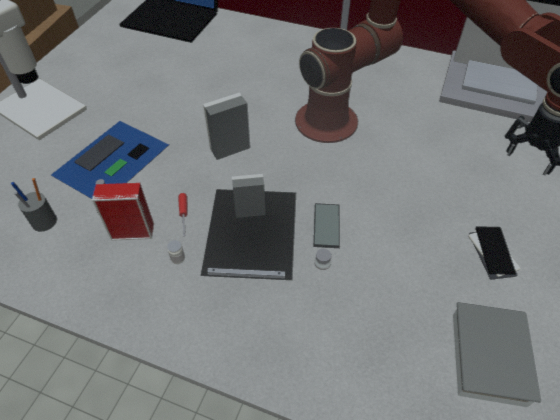

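View pics/b1.png

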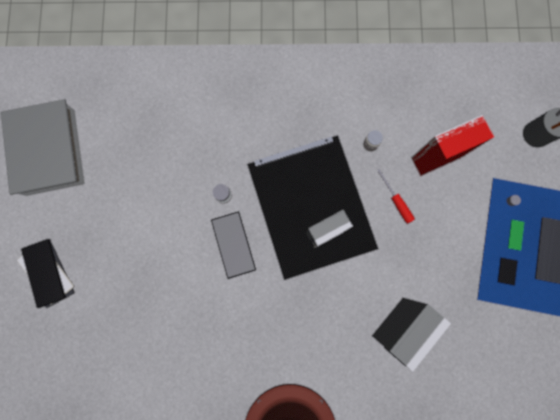

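Three case-like things in the scene picture: a red one at (125,210), which is excluded; a larger grey one on the bench at (231,125); and a smaller grey one standing on the mat at (251,196). The small one fits. In the top picture it is at (330,230), with the rail at (295,150). I'll confirm it in an enlarged crop and measure.

```bash
python3 - <<'E'
from h import *
im=snapshot("top")[:,:,::-1].copy(); cv2.imwrite("pics/top_raw.png",im)
cv2.imwrite("pics/c1.png",cv2.resize(im[120:290,200:420],None,fx=3.5,fy=3.5,interpolation=cv2.INTER_CUBIC))
g=cv2.cvtColor(im,cv2.COLOR_BGR2GRAY)
m=((g<45)*255).astype(np.uint8); m[:,:240]=0;m[:,390:]=0;m[:120]=0;m[300:]=0
n,l,s,c=cv2.connectedComponentsWithStats(m);k=1+s[1:,4].argmax()
pts=cv2.findContours((l==k).astype(np.uint8),0,2)[0][0]
h=cv2.minAreaRect(pts);bp=cv2.boxPoints(h);print("mat px",bp.round(1).tolist());w=np.array([at_z("top",p,.003) for p in bp]);print(w)
print(np.linalg.norm(np.diff(w,axis=0),axis=1))
for nme,p in dict(jar=[222,193],can=[373,140],ph=[234,245]).items(): print(nme,at_z("top",p,.02))
E
```

```text
mat px [[247.0, 164.6999969482422], [338.8999938964844, 134.39999389648438], [376.29998779296875, 247.89999389648438], [284.3999938964844, 278.20001220703125]]
[[ 0.6246  0.1041  0.003 ]
 [ 0.7016 -0.1263  0.003 ]
 [ 0.4173 -0.2101  0.003 ]
 [ 0.3458  0.0116  0.003 ]]
[0.24292624 0.2963932  0.2329445 ]
jar [0.5501 0.1625 0.02  ]
can [ 0.6813 -0.2076  0.02  ]
ph [0.4243 0.1313 0.02  ]
```

View pics/c1.png

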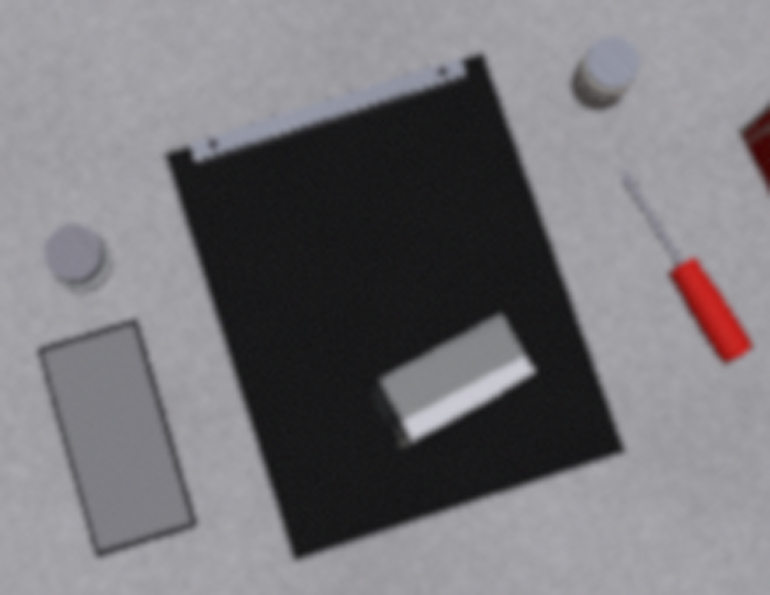

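```bash
cat > m.py <<'E'
from h import *
f=lambda p:(200+p[0]/3.5,120+p[1]/3.5)
M=np.array([at_z("top",f(p),.003) for p in [(167,153),(485,55),(623,450),(296,557)]])[:,:2]
xd=(M[0]+M[1]-M[2]-M[3]);yaw=np.arctan2(xd[1],xd[0]);yd=M[0]-M[1]+M[3]-M[2];yaw2=np.arctan2(-yd[0],yd[1])
R=np.array([at_z("top",f(p),.018) for p in [(200,162),(466,76)]])[:,:2]
mid=M.mean(0)
E
python3 - <<'E'
from m import *
print("mat",mid,yaw,yaw2,[np.linalg.norm(M[i]-M[i-1]).round(4) for i in range(4)])
Y=(yaw+yaw2)/2;X=np.array([np.cos(Y),np.sin(Y)]);N=np.array([-X[1],X[0]])
print("stop",mid+.135*X,"rail pts rel mat",[((r-mid)@X,(r-mid)@N) for r in R], "rail yaw",np.arctan2(-(R[0]-R[1])[0],(R[0]-R[1])[1]))
C=np.array([at_z("top",f(p),.133) for p in [(380,378),(501,313),(536,371),(406,440)]])[:,:2]
print("case top",C,C.mean(0),[np.linalg.norm(C[i]-C[i-1]).round(4) for i in range(4)])
d=C[0]-C[1]+C[3]-C[2];yc=np.arctan2(-d[0],d[1]);print("case yaw",yc,"rel",[(C.mean(0)-mid)@X,(C.mean(0)-mid)@N])
s=bot.read_state();from scipy.spatial.transform import Rotation as Ro
print(Ro.from_rotvec(s["tcp_rot"]).as_matrix().round(4))
E
```

```text
mat [ 0.52115  -0.056475] 0.30816949863228615 0.30663952838138403 [np.float64(0.2977), np.float64(0.2386), np.float64(0.296), np.float64(0.2365)]
stop [ 0.64982149 -0.01562591] rail pts rel mat [(np.float64(0.1316702756308239), np.float64(0.09897308543388383)), (np.float64(0.1334873878962604), np.float64(-0.09822077375806668))] rail yaw 0.3166191048893859
case top [[ 0.4542 -0.041 ]
 [ 0.4937 -0.1151]
 [ 0.4582 -0.1355]
 [ 0.4167 -0.0563]] [ 0.4557   -0.086975] [np.float64(0.0405), np.float64(0.084), np.float64(0.0409), np.float64(0.0894)]
case yaw 0.4860896610607262 rel [np.float64(-0.07161071206147356), np.float64(-0.009265981763889191)]
[[ 0.000e+00  4.021e-01  9.156e-01]
 [ 1.000e-04  9.156e-01 -4.021e-01]
 [-1.000e+00  1.000e-04 -0.000e+00]]
```

The crop shows the small grey case on the mat. Its top end has corners at crop (380,378), (501,313), (536,371), (406,440), and the white lid side faces away from the rail. Its measured size of 84–89 x 41 mm matches. I'll move to a point behind the lid at safe height, turned to the case's yaw.

Emit:
move_arm([
  [0,-0.573,0.411],
  [0,-0.573,0.411],
  [0,-0.573,0.411],
  [0,-0.573,0.411],
  [0,-0.573,0.411],
  [0,-0.573,0.411],
  [0,-0.573,0.411],
  [0,-0.573,0.411],
  [0,-0.573,0.411],
  [0,-0.573,0.411],
], jaw=[0.05,0.05,0.05,0.05,0.05,0.05,0.05,0.05,0.05,0.05], yaw=[-51.6,-51.6,-51.6,-51.6,-51.6,-51.6,-51.6,-51.6,-51.6,-51.6])

```text
clock: 1.75
tool_pos: [0.3518, 0.0972, 0.2319]
tcp_rot: [-0.382, 1.535, 0.382]
contact_force: [1.2, 0.0, -0.2]
gripper_width: 0.588
```

Emit:
move_arm([
  [0,-0.211,-0.061],
  [0,-0.211,-0.061],
  [0,-0.211,-0.061],
  [0,-0.211,-0.061],
  [0,-0.211,-0.061],
  [0,-0.211,-0.061],
  [0,-0.211,-0.061],
], jaw=[0.05,0.05,0.05,0.05,0.05,0.05,0.05], yaw=[0,0,0,0,0,0,0])

```text
clock: 2.45
tool_pos: [0.3964, -0.1159, 0.2315]
tcp_rot: [-0.38, 1.537, 0.382]
contact_force: [0.5, 0.1, 0.0]
gripper_width: 0.583
```

```bash
cat > loc.py <<'E'
from h import *
from scipy.spatial.transform import Rotation as Ro
def show(c,y):
    s=bot.read_state();m=Ro.from_rotvec(s["tcp_rot"]).as_matrix();p=s["tool_pos"]
    u=np.array([np.cos(y),np.sin(y)]);n=np.array([-u[1],u[0]]);d=p[:2]-c
    print("t",s["clock"],"tcp",p.round(4),"tool z az",np.arctan2(m[1,2],m[0,2]).round(4),"tilt",m[2,0].round(4),"rel along/lat",(d@u).round(4),(d@n).round(4),"F",s["contact_force"].round(1),"q",s["q"].round(2))
E
python3 - <<'E'
from loc import *
show(np.array([.4557,-.087]),.486)
save("top","d1.png",(200,120,420,290),3.5)
E
```

```text
t 2.45 tcp [ 0.3964 -0.1159  0.2315] tool z az 0.4859 tilt -1.0 rel along/lat -0.0659 0.0021 F [0.5 0.1 0. ] q [-0.47 -0.49  2.08  0.    1.56 -2.52]
```

View pics/d1.png

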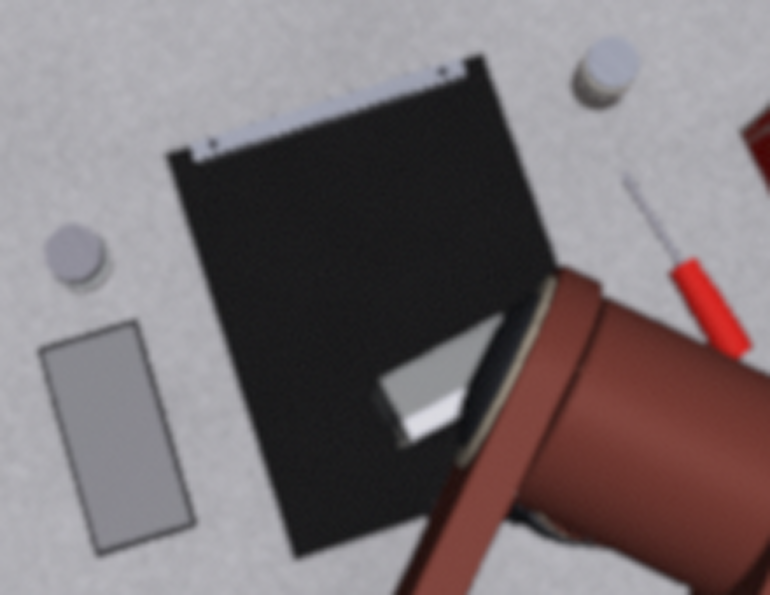

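The case still stands in place. I'll lower behind the lid, then push slowly.

Emit:
move_arm([
  [0.04,0,0],
  [0.08,0,0],
  [0.11,-0.002,0],
  [0.124,-0.002,0],
  [0.124,-0.002,0.01],
  [0.124,-0.002,0.02],
  [0.124,-0.002,0.025],
  [0.124,-0.002,0.025],
], jaw=[0.05,0.05,0.05,0.05,0.05,0.05,0.05,0.05], yaw=[0,0,0,0,0,0,0,0])

```text
clock: 3.3
tool_pos: [0.4216, -0.1061, 0.1095]
tcp_rot: [-0.384, 1.534, 0.381]
contact_force: [0.2, 0.2, -0.1]
gripper_width: 0.586
```

Emit:
move_arm([
  [0,0,0.005],
  [0,0,0.01],
  [0,0,0.015],
  [0,0,0.02],
  [0,0,0.025],
  [0,0,0.03],
  [0,0,0.035],
  [0,0,0.04],
  [0,0,0.045],
  [0,0,0.045],
], jaw=[0.05,0.05,0.05,0.05,0.05,0.05,0.05,0.05,0.05,0.05], yaw=[0,0,0,0,0,0,0,0,0,0])

```text
clock: 4.3
tool_pos: [0.4599, -0.0848, 0.1075]
tcp_rot: [-0.382, 1.537, 0.382]
contact_force: [0.5, -0.3, 0.1]
gripper_width: 0.584
```

```bash
python3 - <<'E'
from loc import *
show(np.array([.4557,-.087]),.486)
a=save("scene","e1.png",(150,130,370,300),3.5)
E
```

```text
t 4.3 tcp [ 0.4599 -0.0848  0.1075] tool z az 0.4873 tilt -1.0 rel along/lat 0.0047 -0.0 F [ 0.5 -0.3  0.1] q [-0.34 -0.22  2.09  0.    1.28 -2.4 ]
```

View pics/e1.png

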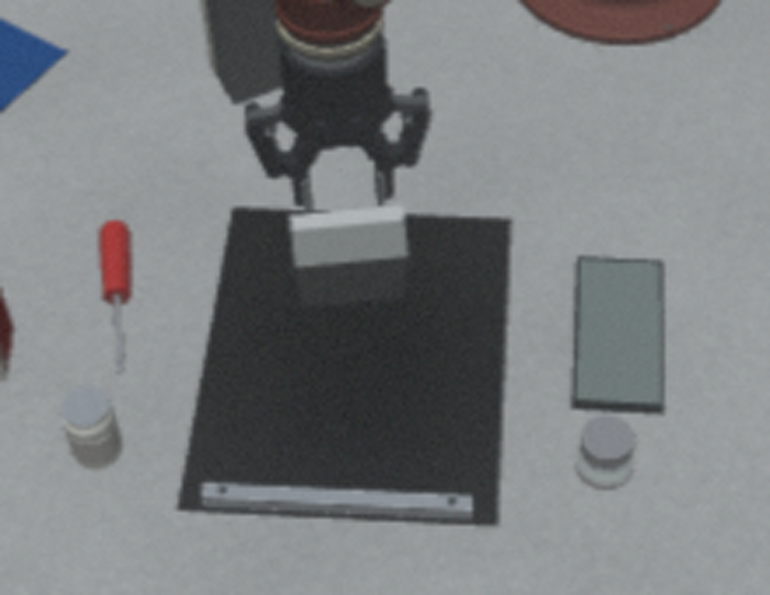

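The case is leaning towards the rail on the fingers: its top end is at crop (350,235) and the dark back faces the rail below it. I'll keep pushing past balance.

Emit:
move_arm([
  [0,0,0.005],
  [0,0,0.01],
  [0,0,0.015],
  [0,0,0.02],
  [0,0,0.02],
  [0,0,0.02],
  [0,0,0.02],
  [0,0,0.02],
  [0,0,0.02],
  [0,0,0.02],
], jaw=[0.05,0.05,0.05,0.05,0.05,0.05,0.05,0.05,0.05,0.05], yaw=[0,0,0,0,0,0,0,0,0,0])

```text
clock: 5.35
tool_pos: [0.477, -0.0758, 0.1075]
tcp_rot: [-0.382, 1.537, 0.381]
contact_force: [-0.3, -0.4, -0.1]
gripper_width: 0.582
```

```bash
python3 - <<'E'
from loc import *
show(np.array([.4557,-.087]),.486)
a=save("scene","e2.png",(150,130,370,300),3.5)
E
```

```text
t 5.35 tcp [ 0.477  -0.0758  0.1075] tool z az 0.4866 tilt -1.0 rel along/lat 0.0241 -0.0001 F [-0.3 -0.4 -0.1] q [-0.31 -0.18  2.05  0.    1.27 -2.37]
```

View pics/e2.png

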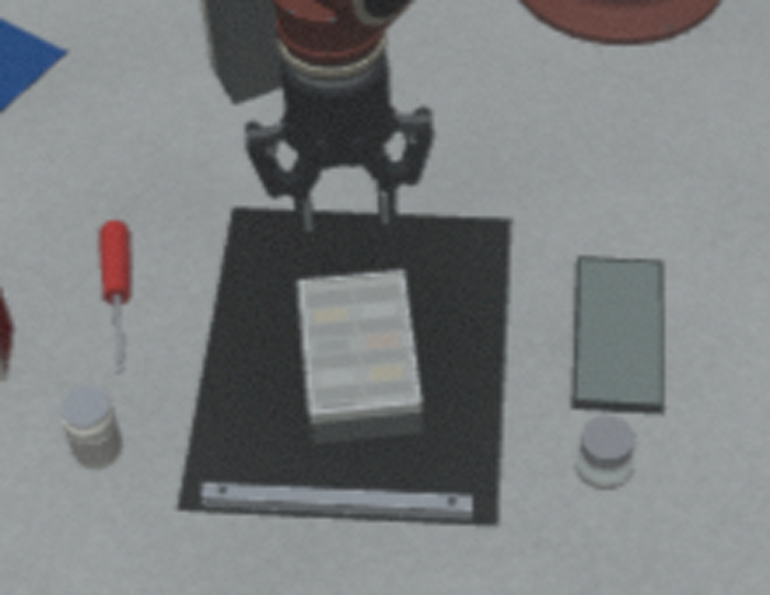

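The case is flat with the lid up, lid corners at crop (298,278), (405,270), (421,405), (312,420), a few cm short of the rail. Next I'll measure its pose relative to the rail.

```bash
python3 - <<'E'
from loc import *
f=lambda p:(150+p[0]/3.5,130+p[1]/3.5)
C=np.array([at_z("scene",f(p),.043) for p in [(298,278),(405,270),(421,405),(312,420)]])[:,:2]
R=np.array([at_z("scene",f(p),.018) for p in [(202,483),(472,494)]])[:,:2] # rail inner top edge
M=np.array([at_z("scene",f(p),.003) for p in [(233,208),(511,219),(498,524),(179,510)]])[:,:2]
print(C,C.mean(0),[np.linalg.norm(C[i]-C[i-1]).round(4) for i in range(4)])
d=C[2]-C[1]+C[3]-C[0];yc=np.arctan2(d[1],d[0]);r=R[1]-R[0];yr=np.arctan2(-r[0],r[1]);print("case yaw",yc,"rail",R.mean(0),yr,"mat",M.mean(0))
for S,y in(((.6498,-.0156),.3075),(R.mean(0),yr)):
    X=np.array([np.cos(y),np.sin(y)]);N=np.array([-X[1],X[0]])
    print("corners rel stop",[((c-S)@X).round(4) for c in C],[((c-S)@N).round(4) for c in C]); 
    show(np.array(S),y)
E
```

```text
[[ 0.4971 -0.1116]
 [ 0.459  -0.035 ]
 [ 0.5758  0.0252]
 [ 0.6175 -0.0457]] [ 0.53735  -0.041775] [np.float64(0.1373), np.float64(0.0856), np.float64(0.1314), np.float64(0.0823)]
case yaw 0.488621599624098 rail [ 0.652   -0.01225] 0.31907381696966214 mat [ 0.52385  -0.052025]
corners rel stop [np.float64(-0.1746), np.float64(-0.1877), np.float64(-0.0582), np.float64(-0.0399)] [np.float64(-0.0453), np.float64(0.0393), np.float64(0.0613), np.float64(-0.0189)]
t 5.4 tcp [ 0.477  -0.0758  0.1075] tool z az 0.4867 tilt -1.0 rel along/lat -0.1829 -0.0051 F [-0.6 -0.1 -0.5] q [-0.31 -0.18  2.05 -0.    1.27 -2.37]
corners rel stop [np.float64(-0.1782), np.float64(-0.1904), np.float64(-0.0606), np.float64(-0.0433)] [np.float64(-0.0457), np.float64(0.0389), np.float64(0.0595), np.float64(-0.0209)]
t 5.4 tcp [ 0.477  -0.0758  0.1075] tool z az 0.4867 tilt -1.0 rel along/lat -0.1861 -0.0055 F [-0.6 -0.1 -0.5] q [-0.31 -0.18  2.05 -0.    1.27 -2.37]
```

Emit:
move_arm([
  [0,0.008,-0.025],
  [0,0.017,-0.05],
  [0,0.017,-0.05],
  [0.02,0.017,-0.05],
  [0.05,0.017,-0.05],
  [0.08,0.017,-0.05],
  [0.0935,0.017,-0.05],
  [0.0935,0.017,-0.05],
  [0.0935,0.017,-0.05],
], jaw=[0.05,0.05,0.05,0.05,0.05,0.05,0.05,0.05,0.05], yaw=[5,10,10,10,10,10,10,10,10])

```text
clock: 6.3
tool_pos: [0.4256, -0.0842, 0.0144]
tcp_rot: [-0.246, 1.556, 0.245]
contact_force: [-0.5, -0.8, -0.5]
gripper_width: 0.585
```

```bash
python3 - <<'E'
from loc import *
show(np.array([.6498,-.0156]),.31)
E
```

```text
t 6.3 tcp [ 0.4256 -0.0842  0.0144] tool z az 0.3129 tilt -1.0 rel along/lat -0.2345 0.003 F [-0.5 -0.8 -0.5] q [-0.37 -0.17  2.21  0.    1.09 -2.25]
```

Emit:
move_arm([
  [0,0,0.01],
  [0,0,0.02],
  [0,0,0.028],
  [0,0,0.036],
  [0,0,0.044],
  [0,0,0.052],
  [0,0,0.06],
  [0,0,0.068],
  [0,0,0.075],
  [0,0,0.08],
], jaw=[0.05,0.05,0.05,0.05,0.05,0.05,0.05,0.05,0.05,0.05], yaw=[0,0,0,0,0,0,0,0,0,0])

```text
clock: 7.3
tool_pos: [0.5018, -0.0595, 0.0139]
tcp_rot: [-0.245, 1.557, 0.245]
contact_force: [-3.4, -0.7, 0.5]
gripper_width: 0.585
```

```bash
python3 - <<'E'
from loc import *
show(np.array([.6498,-.0156]),.31)
a=save("scene","e3.png",(150,130,370,300),3.5)
E
```

```text
t 7.3 tcp [ 0.5018 -0.0595  0.0139] tool z az 0.3122 tilt -1.0 rel along/lat -0.1544 0.0034 F [-3.4 -0.7  0.5] q [-0.27  0.01  2.05 -0.    1.08 -2.15]
```

View pics/e3.png

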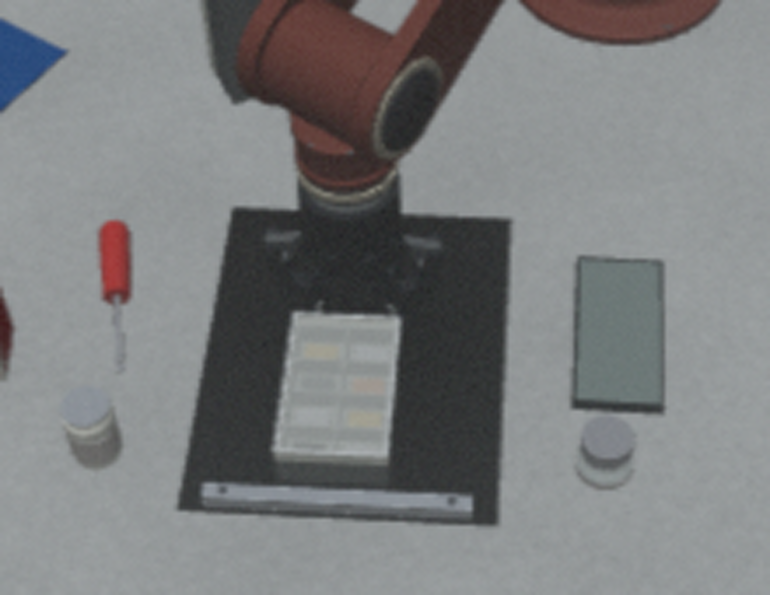

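The case has squared up to the rail: its lid's front edge runs from (275,458) to (390,462), with a small gap left. I'll close it slowly and watch the force.

Emit:
move_arm([
  [0,0,0.002],
  [0,0,0.004],
  [0,0,0.006],
  [0,0,0.008],
  [0,0,0.01],
  [0,0,0.01],
], jaw=[0.05,0.05,0.05,0.05,0.05,0.05], yaw=[0,0,0,0,0,0])

```text
clock: 7.95
tool_pos: [0.511, -0.0564, 0.0141]
tcp_rot: [-0.245, 1.556, 0.245]
contact_force: [-1.5, -0.2, 2.5]
gripper_width: 0.584
```

Emit:
move_arm([
  [0,0,0.001],
  [0,0,0.002],
  [0,0,0.003],
  [0,0,0.003],
], jaw=[0.05,0.05,0.05,0.05], yaw=[0,0,0,0])

```text
clock: 8.35
tool_pos: [0.5136, -0.0555, 0.014]
tcp_rot: [-0.245, 1.557, 0.245]
contact_force: [-3.0, -1.3, 2.5]
gripper_width: 0.584
```

Emit:
move_arm([
  [0,0,0.001],
  [0,0,0.002],
  [0,0,0.002],
  [0,0,0.002],
], jaw=[0.05,0.05,0.05,0.05], yaw=[0,0,0,0])

```text
clock: 8.75
tool_pos: [0.5146, -0.0551, 0.014]
tcp_rot: [-0.245, 1.559, 0.245]
contact_force: [-8.2, -2.6, 5.5]
gripper_width: 0.591
```

Force is rising at the expected contact position, so I'll press slightly more to seat both corners.

Emit:
move_arm([
  [0,0,0.001],
  [0,0,0.0015],
  [0,0,0.0015],
], jaw=[0.05,0.05,0.05], yaw=[0,0,0])

```text
clock: 9.05
tool_pos: [0.5146, -0.0551, 0.014]
tcp_rot: [-0.246, 1.563, 0.245]
contact_force: [-13.7, -4.9, 12.0]
gripper_width: 0.585
```

```bash
python3 - <<'E'
from loc import *
show(np.array([.6498,-.0156]),.31)
a=save("scene","e4.png",(200,180,310,265),7)
E
```

```text
t 9.05 tcp [ 0.5146 -0.0551  0.014 ] tool z az 0.3127 tilt -1.0 rel along/lat -0.1409 0.0036 F [-13.7  -4.9  12. ] q [-0.25  0.05  2.01 -0.    1.09 -2.13]
```

View pics/e4.png

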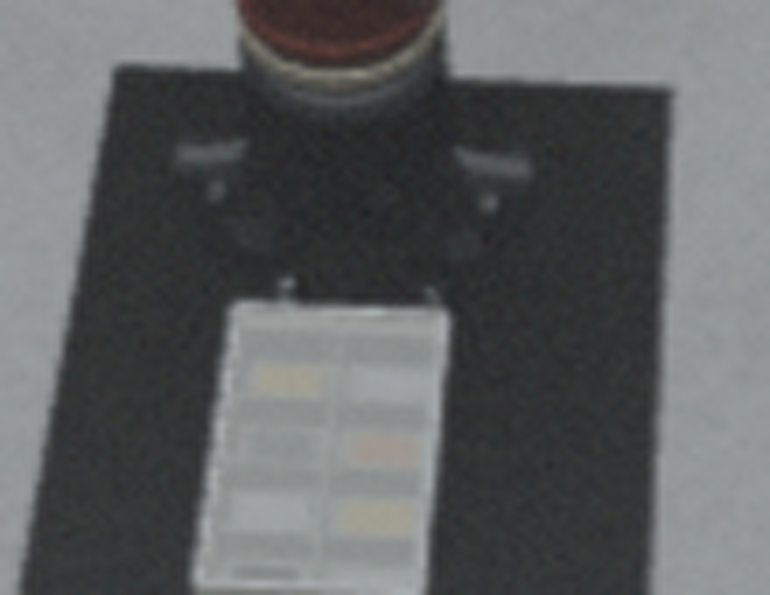

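My crop cut off the rail, but the fingers are stopped dead with force rising to about 14 N, so the case is seated. I'll back straight off, rise and check with the view clear.

Emit:
move_arm([
  [0,0,-0.003],
  [0,0,-0.01],
  [0,0,-0.03],
  [0,0,-0.06],
  [-0.05,0,-0.07],
  [-0.1,0,-0.08],
  [-0.14,0,-0.08],
  [-0.17,0,-0.08],
  [-0.17,0,-0.08],
  [-0.17,0,-0.08],
], jaw=[0.05,0.05,0.05,0.05,0.05,0.05,0.05,0.05,0.05,0.05], yaw=[0,0,0,0,0,0,0,0,0,0])

```text
clock: 10.1
tool_pos: [0.4412, -0.0791, 0.1846]
tcp_rot: [-0.246, 1.554, 0.244]
contact_force: [-0.9, -0.2, 0.3]
gripper_width: 0.583
```

```bash
python3 - <<'E'
from loc import *
show(np.array([.6498,-.0156]),.31)
a=save("scene","e5.png",(170,175,330,295),5)
b=save("top","t5.png",(200,120,420,290),3.5)
E
```

```text
t 10.1 tcp [ 0.4412 -0.0791  0.1846] tool z az 0.3124 tilt -1.0 rel along/lat -0.2181 0.0032 F [-0.9 -0.2  0.3] q [-0.34 -0.36  2.06  0.    1.44 -2.23]
```

View pics/e5.png

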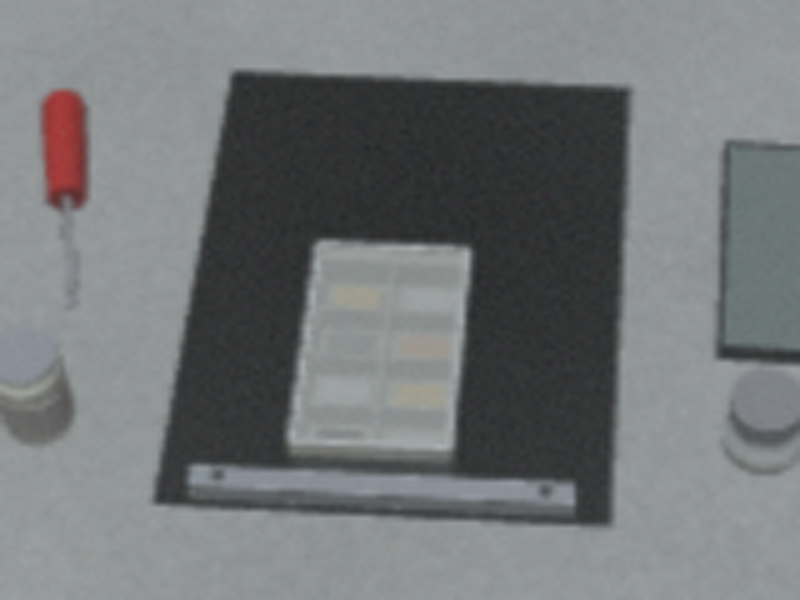

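View pics/t5.png

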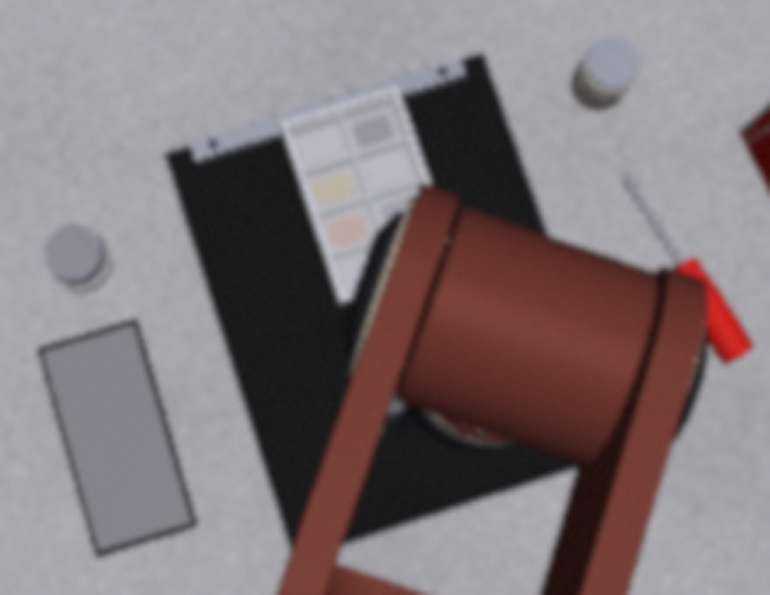

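```bash
python3 - <<'E'
from loc import *
f=lambda p:(170+p[0]/5,175+p[1]/5)
g=lambda p:(200+p[0]/3.5,120+p[1]/3.5)
for cam,h,rail,cs in(("scene",f,[(188,464),(577,480)],[(288,443),(455,450),(471,247),(316,240)]),("top",g,[(200,162),(466,76)],[(283,122),(402,88)])):
    R=np.array([at_z(cam,h(p),.018) for p in rail])[:,:2];R=R[np.argsort(R[:,1])]
    C=np.array([at_z(cam,h(p),.043) for p in cs])[:,:2];r=R[1]-R[0];N=r/np.linalg.norm(r);X=np.array([N[1],-N[0]])
    print(cam,[((c-R.mean(0))@X).round(4) for c in C],[((c-R.mean(0))@N).round(4) for c in C],np.linalg.norm(r))
E
```

```text
scene [np.float64(0.0004), np.float64(0.0006), np.float64(-0.1294), np.float64(-0.13)] [np.float64(-0.0468), np.float64(0.0388), np.float64(0.0381), np.float64(-0.0466)] 0.20257670152315146
top [np.float64(0.0025), np.float64(-0.0005)] [np.float64(0.0361), np.float64(-0.049)] 0.1972022312246999
```

Both cameras put both leading corners within about 2.5 mm of the rail face. The middle is about 4–6 mm off the rail's centre, the robot is clear, and the neighbours haven't moved. I'll hand in.

```bash
python3 -c "
from plant import bot
print(bot.sign_off())"
```

```text
the job is handed in; nothing more can be done
None
```

The job is handed in, with no verdict reported. The small grey case lies flat on its back, lid up, with its leading end against the stop rail. I tipped it with a slow two-finger push high on the lid. I then pushed it along the mat with the fingers parallel to the rail, which squared it up, until it stopped.

**Last checks, after backing off:**
- **Rail contact:** the scene camera put both leading corners 0.4–0.6 mm past the rail face. The top camera put one 2.5 mm past and the other 0.5 mm short. The cameras disagree by up to about 2 mm, which is their calibration limit, and both are within tolerance. The push also stalled at about 14 N where contact was expected.
- **Position along the rail:** the case's middle is about 4–6 mm from the rail's middle.
- **Other items:** the jar, can, phone and screwdriver look unmoved in the pictures.
- **Robot:** the gripper was clear of everything. The clock read about 10 s of the 42 s allowed.

No check failed, though one close-up at the final push was framed too tightly to show the rail, so I relied on the later pictures.

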